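# Draw a microscope specimen holder for O-ring inspection

## Robot

A 6-joint arm with a two-finger parallel gripper is mounted at the origin on the work surface. World frame = base frame: x ahead of the robot, y to its left, z up, the work surface at z = 0. Lengths are in m, angles in rad, forces in N, time in s.
With the tool pointing down it reaches from about 0.275 to 0.825 m from the base axis. Payload 5.2 kg.
Tool frame: the origin (TCP) lies midway between the tips of the shut fingers; the grasp point (between the pads) lies 19 mm behind it; z points along the fingers, y is the line along which they close (so a half turn about z gives the same grasp; the last joint's range is limited). The gripper opens to 93 mm and grips with 3 to 60 N. Pads are 15 mm wide; open, the fingers measure 128 mm over their backs; the gripper's body (75 mm by 188 mm) begins 65 mm behind the grasp point.
Start: joints at [-1.313, 0.259, 1.535, -0, 1.348, -0.203], TCP at [0.245, -0.493, 0.219] pointing down, gripper open.
Joint ranges: [-3.14, 3.14], [-0.91, 2.08], [0.19, 2.58], [-1.22, 4.36], [0.22, 2.71], [-3.12, 3.12]. Speed limits (rad/s): [2.57, 2.57, 3.14, 3.14, 3.14, 3.14].

## Interface

Orientations are given as a rotation vector (axis times angle).
In Python, from rig import * gives the robot as it stands.
- The arm moves only by the tool carry_out, never from a script. Its argument "deltas" is a list of rows, each a list of 3 entries, a list of its own where there are three numbers: the turn, a rotation vector about the tool's x, y, z in rad, then the shift along the tool's x, y, z in mm, then the gripper command: -1 is fully open, 1 is shut, values between are in proportion. In form: [[[ax, ay, az], [tx, ty, tz], claw], ...]. A call has 1 to 5 rows; each row is the pose to reach, as a shift and turn from the pose commanded when the call began, along the tool's axes at that moment; what a row does not reach only later rows make up. A row lasts 1/8 s, in which the tool goes at most 62.5 mm and 10.7 degrees, less where a joint would pass 70% of its speed; a pose out of reach is approached as far as the arm can. A call with a gripper value outside its range is refused whole. The fingers move at their own pace and stop on an object; the grip force is fixed at half the most. Time passes only in rows, so rows that repeat a pose let the fingers close. It gives the time, the measured TCP pose, the force, the opening and the grip force at its end, in the units of the state.
- read_state(): the state, without advancing time (a new reading comes with each control period).
- capture(name): name is "side" or "top" or "wrist"; returns the picture (400x640x3 uint8, blue, green, red); there is no depth.
- camera_params(name): a dict with "fx", "fy", "cx", "cy" (pixels), "R" (3x3) and "t" (3): a world point X has camera coordinates R X + t; the wrist camera has in their place "tool_from_camera" (4x4, takes a point from camera to tool coordinates, whose origin is the TCP and whose axes are the flange's). Camera axes: x right, y down, z forward; pixel columns grow to the right and rows downward; lengths in m; the calibration is good to about 2 mm. A picture is of the moment at which its call begins: read the wrist's pose just before it. camera_params takes no time and is no camera call.
- job_done(): hands the job in; it is judged then, once.
The state is a dict: "clock": time; "q": joint angles; "qvel": joint speeds; "tau": joint torques, N m; "ee_pos": TCP position; "ee_rot": TCP orientation; "contact_force": force on the tool from outside, world axes, zero at the start; "wrist_torque": the same for the moment, N m; "opening": finger opening in m; "gripper_force": force on a finger pad.
Only numpy, scipy, OpenCV 4.12 (cv2) and the standard library are available. Lean on these libraries where they do the work, as an engineer would, in place of code of your own. Each camera call takes 0.05 s, during which the arm holds its last target. There are 200 camera calls.

## Task

Slide the specimen-holder stand along the bench, without lifting or tipping it, until it sits squarely inside the four white corner marks, and let go of it with the holder still fully home. Then take the holder by its black handle and draw it straight out of its bore by about 60 mm, without levering it or dragging the stand off the marks, so that the O-ring on its barrel is in plain view while the tip stays covered. Finish while holding the holder still there by its handle, touching nothing else, and leave the other things on the bench where they are.

Things in the scene. Friction and masses are not known exactly. Their poses are not given: they have to be found in the camera images.
- stand: Loose holder stand, 0.95 kg. Aluminium plate 260 x 90 x 8 mm on the bench; origin under the plate's centre; x along the bore from handle end to tip end, z up. On it a white bore block 40 mm wide with flat sides, x -20 to 50, top at 80 mm; a clear guard tube over the tip, 30 mm across, x 50 to 120; a white end plate 36 mm wide, x 120 to 128, top at 74 mm.
- block (a point): Point in the white bore block to grip it at: mid-length and mid-width, 60 mm above the bench, 20 mm below the block's top (stand frame x 15, y 0, z 60 mm). Axes as the stand's. Held here, the stand slides with a few newtons.
- bore_mouth (a point): Centre of the bore's mouth in the block's handle-side face (stand frame x -20, y 0, z 55 mm). Axes as the stand's: the level -x is the way the holder is drawn out. Bore 17.5 mm wide, 70 mm long.
- handle (a point): Centre of the specimen holder's black handle, 30 mm across, 80 mm long, lying level along the bore 54 mm above the bench, free beside and below (plate 8 mm high). x axis towards the tip. Loose holder, 0.17 kg: handle, steel flange 24 x 6 mm, barrel 16 mm across, 100 mm long, sliding lightly in the bore, nose 22 mm, brass tip 14 mm.
- flange (a point): Centre of the holder's flange face that seats on the block, 46 mm from the handle's centre towards the tip; x axis along the holder. Fully home it lies at bore_mouth within 1 mm; the distance drawn is how far it stands from bore_mouth along -x. The black O-ring sits on the barrel 35 mm from this face.
- place: Marked place on the bench: four white tape corners round a 272 x 102 mm rectangle; origin at its centre, x along its long side, pointing away from the robot. The stand's origin belongs on this origin, its x along the place's x (handle towards the robot, as at the start).
- vial: Bystander: small jar with red cap, 42 mm diameter, 85 mm high, standing on the bench; origin under its centre. Leave alone.
- gridbox: Bystander: flat clear box with blue lid, 85 x 58 x 27 mm; origin under its centre. Leave alone.
- pencup: Bystander: black square desk tidy with pen and pipettes, 85 x 85 x 70 mm, pens up to 135 mm high; origin under its centre. Leave alone.
Not all that is in view belongs to the job. Of the things that look like the part that bears handle, the largest one is meant.

How it is judged:
On the way, in this order (a step that is already met when the one before it is completed fails the run):
1. the stand rests inside the corner marks, let go of, with the holder still home (horizontal distance between stand and place below 0.01 m and angle between the x axis of stand and the x axis of place, either way round below 0.08 rad and linear speed of stand below 0.01 m/s and contact force between each of the arm, the fingers and stand below 0.3 N and x of flange in the frame of bore_mouth above -0.008 m), for 0.2 s.
2. the holder is drawn 48 to 72 mm out of its bore, in the fingers (x of flange in the frame of bore_mouth between -0.072 and -0.048 m and contact force between the fingers and holder above 2 N), for 0.2 s.
At the end, for the whole second after the job is handed in: Fingers still grip the holder (over 2 N), flange 48 to 72 mm out from the bore mouth, in line within 0.05 rad, under 12 N on the stand, all at rest; stand flat, untouched by the robot, within 10 mm and 0.08 rad of the marked place (all of step 2 and horizontal distance between stand and place below 0.01 m and angle between the x axis of stand and the x axis of place, either way round below 0.08 rad and linear speed of each of stand, holder below 0.01 m/s and contact force between each of the arm, the fingers and stand below 0.3 N and angle between stand's own z axis and vertical below 0.03 rad and height (world z) of stand below 0.005 m and angle between the x axis of flange and the x axis of bore_mouth, either way round below 0.05 rad and contact force between holder and stand below 12 N); the arm keeps its last pose, push and grip.
It fails at once if the stand is lifted (over 8 mm) or tipped (over 0.08 rad) (height (world z) of stand above 0.008 m or angle between stand's own z axis and vertical above 0.08 rad).
It fails at once if the holder is levered or jammed in its bore (over 15 N between holder and stand) (contact force between holder and stand above 15 N).
It fails at once if the holder is drawn over 85 mm, almost out of its bore (x of flange in the frame of bore_mouth below -0.085 m).
It fails at once if a bystander is shifted by over 15 mm (distance of any of vial, gridbox, pencup from where it was at the start of the episode above 0.015 m).
It also fails if it takes over 51 s, if anything falls off the work surface, if the arm or the gripper's body presses on something with over 40 N, if the wrist force passes 120 N, or if a joint passes its speed limit or range.

## Working session

There is one attempt and no reset: what is moved stays moved. The work goes in short steps, Python scripts to look and compute and a tool call to move; the robot and the scene stay as the last step left them, time stands still between calls to the robot, and variables do not carry over. Pictures are saved under pics/ and viewed, at most 10 in all, crops included, and the job is handed in when it is done.

Besides the shell and the picture viewer there is one more tool, called after "Emit:" as name([rows], argument=value, ...), one row to a line, values as JSON. carry_out: Moves the arm, as the interface text tells. Its arguments: {"type":"object","properties":{"deltas":{"type":"array","items":{"type":"array"}}},"required":["deltas"]}

```bash
mkdir -p pics; python3 - <<'E'
from rig import *
import cv2,numpy as np
s=read_state();print(s)
for n in("top","side","wrist"):
    cv2.imwrite(f"pics/{n}0.png",capture(n)); print(n,camera_params(n))
E
```

```text
{'clock': 0.0, 'q': array([-1.31280256e+00,  2.59337395e-01,  1.53606807e+00,  2.00583900e-05,
        1.34799978e+00, -2.02783796e-01]), 'qvel': array([ 3.03537372e-05,  3.01764273e-03,  7.76452938e-04,  1.61817372e-03,
       -8.33826721e-04, -4.68172016e-04]), 'tau': array([-5.81063159e-04, -4.37309468e+01, -2.84000874e+01,  7.18793040e-02,
        4.11515369e-02, -1.25287870e-04]), 'ee_pos': array([ 0.24444937, -0.49208763,  0.21782675]), 'ee_rot': array([-3.05682155e+00, -7.16981004e-01,  4.78489100e-05]), 'contact_force': array([ 0.2024706 , -0.31472566,  0.99460517]), 'wrist_torque': array([-0.01921647,  0.02943366, -0.05717953]), 'gripper_force': 0.0, 'opening': 0.09301222330452952}
top {'fx': 493.55441687220997, 'fy': 493.55441687220997, 'cx': 322.8006194398448, 'cy': 192.47421499408435, 'R': array([[ 0.01099279, -0.99964672, -0.02419885],
       [-0.99353564, -0.0081847 , -0.1132252 ],
       [ 0.11298714,  0.02528708, -0.99327462]]), 't': array([0.00830659, 0.44134919, 1.33424359])}
side {'fx': 410.97595003355275, 'fy': 410.97595003355275, 'cx': 320.7525369233912, 'cy': 200.9058282328014, 'R': array([[ 0.82138461, -0.57029117, -0.00976259],
       [-0.30714687, -0.42782847, -0.8500727 ],
       [ 0.48061224,  0.70123518, -0.52657487]]), 't': array([-0.37493765,  0.19686476,  1.12904304])}
wrist {'fx': 278.199639975089, 'fy': 278.199639975089, 'cx': 324.48634888352717, 'cy': 201.53322248566974, 'tool_from_camera': array([[-5.20675779e-04, -9.59288569e-01, -2.82427282e-01,
         7.77623578e-02],
       [ 9.99999484e-01, -2.53087253e-04, -9.83941070e-04,
         1.99483627e-05],
       [ 8.72404676e-04, -2.82427649e-01,  9.59288206e-01,
        -1.65057402e-01],
       [ 0.00000000e+00,  0.00000000e+00,  0.00000000e+00,
         1.00000000e+00]])}
```

View pics/top0.png

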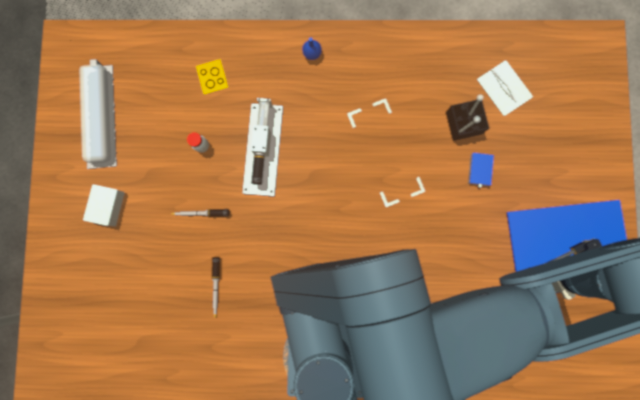

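View pics/side0.png

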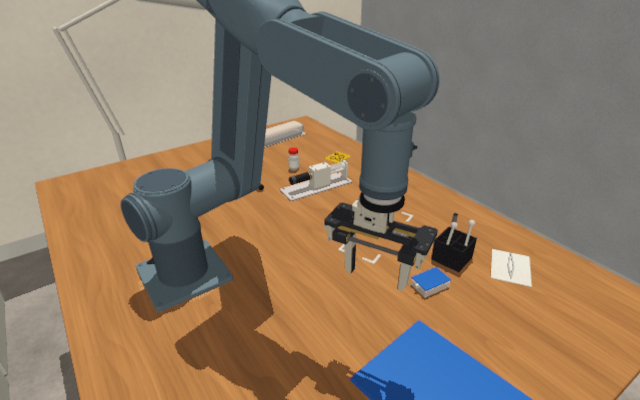

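The top view shows the stand at about (262,148), its black handle at (258,168) towards the robot. The tape corners are at about (350,120), (385,103), (388,200) and (420,190).
Handle candidates are (258,168) on the stand and two loose black-handled tools at (219,213) and (216,268). The stand's is the largest and the only one in a bore, so I choose it. A close crop will check that.

```bash
cat > h.py <<'E'
from rig import *
import cv2,numpy as np
from scipy.spatial.transform import Rotation as Ro
def ray(n,px,z,st=None):
    c=camera_params(n); px=np.atleast_2d(px).astype(float)
    d=np.c_[(px[:,0]-c["cx"])/c["fx"],(px[:,1]-c["cy"])/c["fy"],np.ones(len(px))]
    if "R" in c: o=-c["R"].T@c["t"]; d=d@c["R"]
    else:
        T=c["tool_from_camera"]; R=Ro.from_rotvec(st["ee_rot"]).as_matrix()
        o=R@T[:3,3]+st["ee_pos"]; d=d@(R@T[:3,:3]).T
    return o+d*((z-o[2])/d[:,2])[:,None]
E
python3 - <<'E'
from h import *
im=cv2.imread("pics/top0.png"); hsv=cv2.cvtColor(im,cv2.COLOR_BGR2HSV)
w=((hsv[...,1]<60)&(hsv[...,2]>130)).astype(np.uint8)
n,l,st,ce=cv2.connectedComponentsWithStats(w)
for i in range(1,n):
    x,y,ww,hh,a=st[i]
    if a<15 or not(230<x<460 and 80<y<215): continue
    pts=np.argwhere(l==i)[:,::-1]
    r=cv2.minAreaRect(ray("top",pts,0.008 if a>800 else 0)[:,:2].astype(np.float32)*1000)
    print(st[i],ce[i].round(1),r)
    # extreme points
    P=ray("top",pts,0)[:,:2]*1000
    if a<800:
        for sx in(1,-1):
            for sy in(1,-1): print(sx,sy,P[np.argmax(P@[sx,sy])].round(0),end=' ')
        print()
c=cv2.resize(im[80:220,160:440],None,fx=2.8,fy=2.8,interpolation=cv2.INTER_CUBIC);cv2.imwrite("pics/c1.png",c)
E
```

```text
[ 243   98   40   98 2529] [262.8 145.9] ((574.3408203125, 184.17764282226562), (90.65003204345703, 277.698974609375), 85.94886779785156)
[373  99  18  14  67] [383.  104.1] ((700.4622192382812, -156.84481811523438), (52.36837387084961, 29.519420623779297), 64.50740051269531)
1 1 [ 703. -130.] 1 -1 [ 714. -162.] -1 1 [ 697. -130.] -1 -1 [ 676. -173.] 
[348 109  13  18  71] [352.5 116.1] ((663.8843994140625, -68.4147720336914), (29.101638793945312, 52.49247360229492), 70.10384368896484)
1 1 [673. -56.] 1 -1 [685. -88.] -1 1 [635. -71.] -1 -1 [635. -73.] 
[412 178  12  18  68] [418.7 187.6] ((460.00616455078125, -255.71888732910156), (26.601486206054688, 51.872535705566406), 72.36686706542969)
1 1 [ 487. -250.] 1 -1 [ 487. -256.] -1 1 [ 439. -236.] -1 -1 [ 451. -267.] 
[381 192  18  15  73] [387.7 200.6] ((421.9526062011719, -167.13670349121094), (53.38389587402344, 28.938222885131836), 63.572628021240234)
1 1 [ 447. -150.] 1 -1 [ 425. -194.] -1 1 [ 408. -163.] -1 -1 [ 419. -194.]
```

View pics/c1.png

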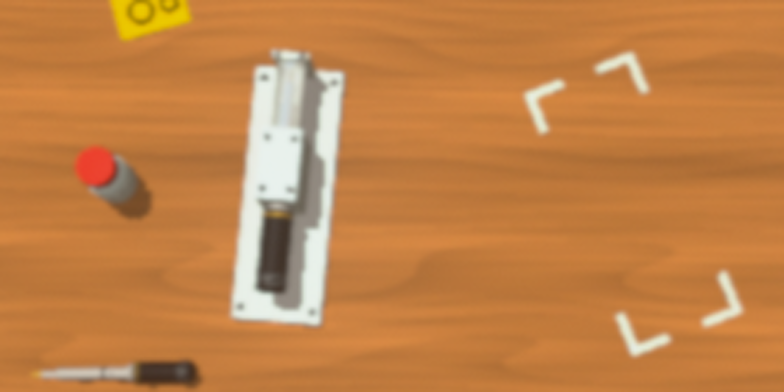

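The crop confirms it: the stand's holder has a black handle, flange and gold ring at (275,245), and it is the largest of the three. The place is at lower right, turned by about -20°.

```bash
python3 - <<'E'
from h import *
f=lambda a:np.array(a)/2.8+[160,80]
for nm,c,z in(("stand",[(256,66),(344,72),(320,325),(232,318)],.008),("place",[(526,96),(631,54),(742,311),(633,355)],0)):
    P=ray("top",f(c)-0.3,z)[:,:2]*1000
    L=[np.linalg.norm(P[i]-P[(i+1)%4]).round(0) for i in range(4)]
    d=(P[0]+P[1]-P[2]-P[3]); print(nm,P.round(0).tolist(),L,P.mean(0).round(1),np.degrees(np.arctan2(d[1],d[0])).round(2))
    a=np.arctan2(d[1],d[0]); 
    print(" block",P.mean(0)+15*np.array([np.cos(a),np.sin(a)]))
R=Ro.from_rotvec(read_state()["ee_rot"]).as_matrix();print(R.round(3))
print("pencup",ray("top",[(467,120)],.05)," vial",ray("top",[(195,139)],.085))
# top of block and handle checks
print("blocktop",ray("top",f([(281,163)]),.08),"handle",ray("top",f([(275,245)]),.067))
E
```

```text
stand [[698.0, 221.0], [692.0, 131.0], [433.0, 149.0], [439.0, 238.0]] [np.float64(90.0), np.float64(260.0), np.float64(89.0), np.float64(260.0)] [565.6 184.6] -3.94
 block [580.51759349 183.54358807]
place [[670.0, -55.0], [715.0, -162.0], [451.0, -271.0], [406.0, -163.0]] [np.float64(116.0), np.float64(285.0), np.float64(118.0), np.float64(285.0)] [ 560.5 -162.8] 22.41
 block [ 574.40732257 -157.06092802]
[[ 0.896  0.445 -0.   ]
 [ 0.445 -0.896  0.001]
 [ 0.    -0.001 -1.   ]]
pencup [[ 0.64078877 -0.37965099  0.05      ]]  vial [[0.57597485 0.35551211 0.085     ]]
blocktop [[0.58022095 0.18043649 0.08      ]] handle [[0.50274777 0.18621716 0.067     ]]
```

Emit:
carry_out([
  [[0, 0, 0], [50, -38, 0], -1],
  [[0, 0, 0], [100, -76, 0], -1],
  [[0, 0, 0], [150, -114, 5], -1],
  [[0, 0, 0], [200, -152, 10], -1],
  [[0, 0, 0], [250, -190, 10], -1],
])

```text
clock: 0.78
ee_pos: [0.3834, -0.2109, 0.2083]
ee_rot: [-3.058, -0.716, 0.0]
contact_force: [0.7, -0.8, 1.3]
opening: 0.0931
gripper_force: 0.0
```

Emit:
carry_out([
  [[0, 0, 0], [50, -38, 0], -1],
  [[0, 0, 0], [100, -76, 0], -1],
  [[0, 0, 0], [150, -114, 5], -1],
  [[0, 0, 0], [200, -152, 10], -1],
  [[0, 0, 0], [250, -190, 10], -1],
])

```text
clock: 1.4
ee_pos: [0.5221, 0.0687, 0.1982]
ee_rot: [3.059, 0.718, -0.001]
contact_force: [0.4, -0.9, -0.0]
opening: 0.0931
gripper_force: 0.0
```

Emit:
carry_out([
  [[0, 0, 0.13], [30, -20, 0], -1],
  [[0, 0, 0.26], [60, -40, 0], -1],
  [[0, 0, 0.39], [90, -65, 5], -1],
  [[0, 0, 0.529], [101.6, -74, 8], -1],
  [[0, 0, 0.529], [101.6, -74, 8], -1],
])

```text
clock: 2.02
ee_pos: [0.5796, 0.179, 0.1897]
ee_rot: [3.14, -0.102, -0.003]
contact_force: [-0.0, 0.1, 0.2]
opening: 0.0932
gripper_force: 0.0
```

```bash
python3 - <<'E'
from h import *
s=read_state();print(s["clock"],s["ee_pos"],s["q"].round(2));print(Ro.from_rotvec(s["ee_rot"]).as_matrix().round(3))
im=capture("wrist");cv2.imwrite("pics/w1.png",im)
hsv=cv2.cvtColor(im,cv2.COLOR_BGR2HSV)
E
```

```text
2.025 [0.57955783 0.17901766 0.18968087] [ 0.12  0.38  1.43 -0.    1.33  1.75]
[[ 0.998 -0.065 -0.002]
 [-0.065 -0.998 -0.   ]
 [-0.002  0.    -1.   ]]
```

View pics/w1.png

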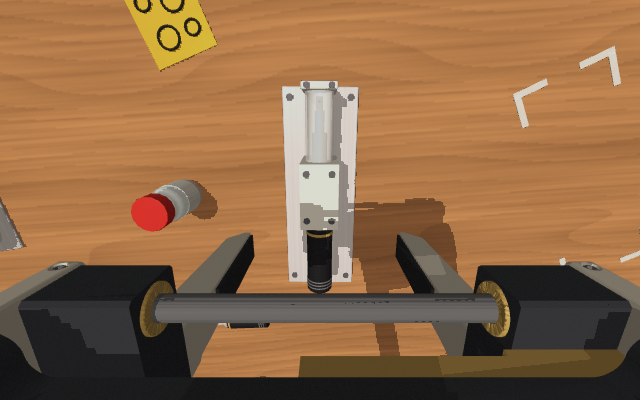

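The wrist picture shows the block top at x 299–340, y 162–230, and the plate corners near (282,87), (358,87), (289,281) and (353,281). The stand is centred between the fingers.

```bash
python3 - <<'E'
from h import *
s=read_state();print(s["ee_pos"])
P=ray("wrist",[(282,87),(358,87),(353,281),(289,281)],.008,s)[:,:2]*1000;d=P[0]+P[1]-P[2]-P[3]
print(P.round(0).tolist(),P.mean(0),np.degrees(np.arctan2(d[1],d[0])),[np.linalg.norm(P[i]-P[(i+1)%4]).round() for i in range(4)])
B=ray("wrist",[(301,162),(338,162),(341,230),(299,230)],.08,s)[:,:2]*1000
print(B.round(0).tolist(),B.mean(0))
E
```

```text
[0.57944872 0.1782263  0.19005504]
[[696.0, 220.0], [690.0, 132.0], [435.0, 147.0], [440.0, 238.0]] [565.43735927 183.95767118] -3.665192453162286 [np.float64(88.0), np.float64(256.0), np.float64(91.0), np.float64(256.0)]
[[618.0, 199.0], [616.0, 162.0], [543.0, 163.0], [546.0, 207.0]] [580.97956335 182.7008378 ]
```

Emit:
carry_out([
  [[0, 0, 0], [1.5, -4, 40], -1],
  [[0, 0, 0], [1.5, -4, 80], -1],
  [[0, 0, 0], [1.5, -4, 115], -1],
  [[0, 0, 0], [1.5, -4, 149], -1],
  [[0, 0, 0], [1.5, -4, 149], -1],
])

```text
clock: 2.7
ee_pos: [0.5791, 0.1807, 0.0393]
ee_rot: [3.139, -0.105, -0.01]
contact_force: [-0.3, -0.3, -0.9]
opening: 0.0927
gripper_force: 0.0
```

Emit:
carry_out([
  [[0, 0, 0], [0, 0, 0], 0],
  [[0, 0, 0], [0, 0, 0], 0.2],
  [[0, 0, 0], [0, 0, 0], 0.5],
  [[0, 0, 0], [0, 0, 0], 1],
  [[0, 0, 0], [0, 0, 0], 1],
])

```text
clock: 3.32
ee_pos: [0.5817, 0.1821, 0.0419]
ee_rot: [-3.14, 0.107, -0.001]
contact_force: [-0.8, -1.4, 0.8]
opening: 0.0472
gripper_force: 0.0
```

```bash
python3 - <<'E'
from h import *
s=read_state();print(s)
E
```

```text
{'clock': 3.325, 'q': array([1.20579436e-01, 5.26433558e-01, 1.59749468e+00, 2.34512202e-07,
       1.01730387e+00, 1.75940016e+00]), 'qvel': array([-0.00151734,  0.00394316,  0.00223195, -0.00014521, -0.00057683,
       -0.00041654]), 'tau': array([-1.39299216e-02, -5.36680663e+01, -2.35583031e+01, -1.30346725e-03,
       -8.30849446e-02, -1.51310138e-03]), 'ee_pos': array([0.58172791, 0.18209683, 0.04191595]), 'ee_rot': array([-3.13971995e+00,  1.06830171e-01, -5.59541638e-04]), 'contact_force': array([-0.75254035, -1.42148403,  0.79924143]), 'wrist_torque': array([-0.00610227,  0.03358283,  0.00864143]), 'gripper_force': 0.0, 'opening': 0.047179170797119675}
```

Emit:
carry_out([
  [[0, 0, 0], [0, 0, 0], 1],
  [[0, 0, 0], [0, 0, 0], 1],
  [[0, 0, 0], [0, 0, 0], 1],
])

```text
clock: 3.7
ee_pos: [0.5818, 0.183, 0.0418]
ee_rot: [-3.138, 0.107, -0.001]
contact_force: [0.6, 5.1, 0.3]
opening: 0.0396
gripper_force: 30.0
```

Emit:
carry_out([
  [[0, 0, 0], [0, 8, 0], 1],
  [[0, 0, 0], [1, 25, 0], 1],
  [[0, 0, 0], [2, 45, 0], 1],
  [[0, 0, 0], [3, 65, 0], 1],
  [[0, 0, 0], [4, 85, 0], 1],
])

```text
clock: 4.32
ee_pos: [0.5798, 0.0976, 0.0418]
ee_rot: [-3.138, 0.107, -0.0]
contact_force: [0.2, 6.8, 0.6]
opening: 0.0399
gripper_force: 30.0
```

Emit:
carry_out([
  [[0, 0, 0], [1, 17, 0], 1],
  [[0, 0, 0], [2, 34, 0], 1],
  [[0, 0, 0], [2, 51, 0], 1],
  [[0, 0, 0], [3, 68, 0], 1],
  [[0, 0, 0], [4, 85, 0], 1],
])

```text
clock: 4.95
ee_pos: [0.5779, 0.0127, 0.0418]
ee_rot: [-3.138, 0.107, 0.0]
contact_force: [-0.8, 6.6, 1.8]
opening: 0.0399
gripper_force: 30.0
```

Emit:
carry_out([
  [[0, 0, -0.04], [1, 17, 0], 1],
  [[0, 0, -0.08], [2, 34, 0], 1],
  [[0, 0, -0.13], [2, 51, 0], 1],
  [[0, 0, -0.18], [3, 68, 0], 1],
  [[0, 0, -0.228], [4, 80, 0], 1],
])

```text
clock: 5.58
ee_pos: [0.576, -0.0675, 0.0419]
ee_rot: [-3.129, -0.252, 0.001]
contact_force: [-2.3, 7.2, 3.5]
opening: 0.04
gripper_force: 30.0
```

```bash
python3 - <<'E'
from h import *
s=read_state();print(s["ee_pos"],s["contact_force"],s["wrist_torque"],s["opening"])
R=Ro.from_rotvec(s["ee_rot"]).as_matrix();print(np.degrees(np.arctan2(R[1,0],R[0,0])),(R.T@(np.array([.5744,-.1571,.0418])-s["ee_pos"])*1000).round(1))
E
```

```text
[ 0.57604911 -0.06748993  0.04187368] [-2.25393115  7.22252166  3.52322939] [ 1.03514318  0.06608346 -0.20385858] 0.040028560252382335
9.21295825598373 [-16.   88.2  -0.1]
```

Emit:
carry_out([
  [[0, 0, -0.05], [-3, 18, 0], 1],
  [[0, 0, -0.1], [-6, 36, 0], 1],
  [[0, 0, -0.15], [-10, 54, 0], 1],
  [[0, 0, -0.2], [-13, 72, 0], 1],
  [[0, 0, -0.23], [-15, 84, 0], 1],
])

```text
clock: 6.2
ee_pos: [0.5746, -0.1525, 0.0419]
ee_rot: [-3.079, -0.609, 0.001]
contact_force: [-0.2, 8.6, 4.2]
opening: 0.04
gripper_force: 30.0
```

```bash
python3 - <<'E'
from h import *
s=read_state();print(s["ee_pos"],s["contact_force"],s["ee_rot"])
im=capture("wrist");cv2.imwrite("pics/w2.png",im)
E
```

```text
[ 0.57460316 -0.15245529  0.04190613] [-0.19965778  8.56034396  4.22460022] [-3.07920412e+00 -6.09047360e-01  7.88891017e-04]
```

View pics/w2.png

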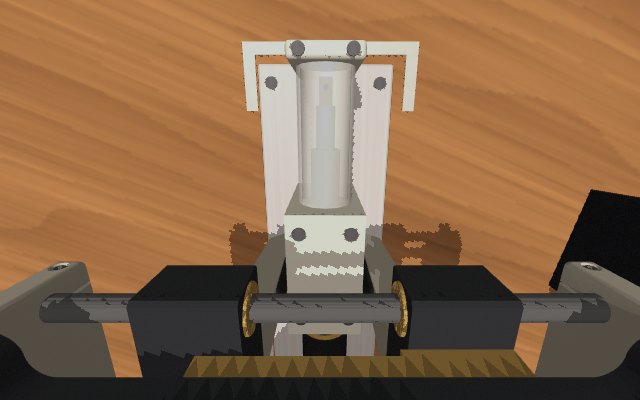

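The far plate edge is at y≈65, from x=260 to 393. The tape's outer corners are at (242,41) and (419,41), with the long sides looking parallel.

```bash
python3 - <<'E'
from h import *
s=read_state();R=Ro.from_rotvec(s["ee_rot"]).as_matrix()
g=lambda px,z:((ray("wrist",px,z,s)-s["ee_pos"])@R*1000)[:,:2].round(1)
print("plate far",g([(260,65),(393,65)],.008).tolist(),"sides",g([(267,233),(384,233)],.008).tolist())
print("tape outer",g([(242,41),(419,41)],0).tolist(),"ends",g([(246,111),(258,110),(402,111),(413,111)],0).tolist())
print(s["clock"],np.degrees(np.arctan2(R[1,0],R[0,0])))
E
```

```text
plate far [[111.9, -42.1], [111.8, 44.5]] sides [[-6.1, -44.5], [-6.1, 45.7]]
tape outer [[127.8, -54.7], [127.7, 62.5]] ends [[83.6, -55.6], [84.3, -47.1], [83.6, 54.7], [83.6, 62.5]]
6.25 22.434267681202808
```

Emit:
carry_out([
  [[0, 0, 0], [1, 1, 0], 1],
  [[0, 0, 0], [2, 3, 0], 1],
  [[0, 0, 0], [2, 3, 0], 1],
  [[0, 0, 0], [2, 3, 0], 0.1],
  [[0, 0, 0], [2, 3, 0], -0.3],
])

```text
clock: 6.88
ee_pos: [0.5782, -0.1558, 0.0415]
ee_rot: [3.081, 0.608, 0.0]
contact_force: [-0.5, -0.1, 0.3]
opening: 0.0481
gripper_force: 0.0
```

Emit:
carry_out([
  [[0, 0, 0], [0, 0, 0], -0.6],
  [[0, 0, 0], [0, 0, 0], -0.6],
  [[0, 0, 0], [0, 0, -40], -0.6],
  [[0, 0, 0], [0, 0, -80], -0.6],
  [[0, 0, 0], [0, 0, -120], -0.6],
])

```text
clock: 7.5
ee_pos: [0.5782, -0.1557, 0.1628]
ee_rot: [3.082, 0.608, 0.0]
contact_force: [0.4, -0.3, 0.6]
opening: 0.0746
gripper_force: 0.0
```

Emit:
carry_out([
  [[0, 0, 0], [-25, 0, -30], -0.6],
  [[0, 0, 0], [-70, 0, -50], -0.6],
  [[0, 0, 0], [-115, 0, -60], -0.6],
  [[0, 0, 0], [-145, 0, -60], -0.6],
  [[0, 0, 0], [-145, 0, -60], -0.6],
])

```text
clock: 8.12
ee_pos: [0.4429, -0.2114, 0.2221]
ee_rot: [3.082, 0.604, 0.001]
contact_force: [0.2, -0.3, 0.6]
opening: 0.0743
gripper_force: 0.0
```

```bash
python3 - <<'E'
from h import *
s=read_state();print(s["clock"],s["ee_pos"],s["opening"],s["ee_rot"])
im=capture("wrist");cv2.imwrite("pics/w3.png",im);cv2.imwrite("pics/t3.png",capture("top"))
E
```

```text
8.125 [ 0.44289805 -0.21138531  0.22214717] 0.07429547860732803 [3.08209491e+00 6.04191786e-01 6.03235384e-04]
```

View pics/w3.png

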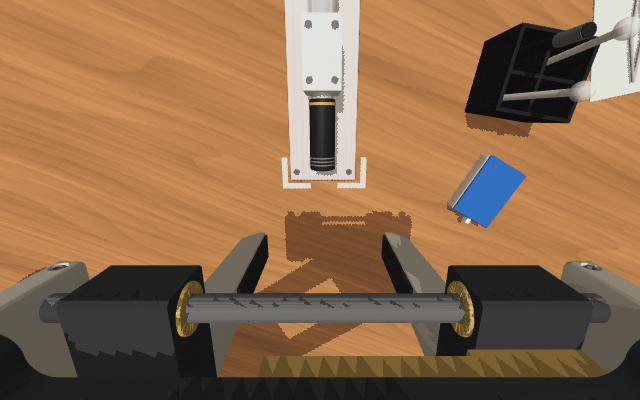

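The near plate edge is at y≈181, from x=290 to 357. The tape's outer corners are at (283,188) and (366,187). The handle is at (322,135) and the block top spans (303–342, 12–96). I'll compute the margins.

```bash
python3 - <<'E'
from h import *
s=read_state();R=Ro.from_rotvec(s["ee_rot"]).as_matrix()
g=lambda px,z:((ray("wrist",px,z,s)-s["ee_pos"])@R*1000)[:,:2].round(1)
print("plate near",g([(290,181),(357,181)],.008).tolist(),"plate far-ish",g([(286,20),(361,20)],.008).tolist())
print("tape outer",g([(283,188),(366,187)],0).tolist(),"ends",g([(283,157),(366,157)],0).tolist())
w=ray("wrist",[(290,181),(357,181),(286,20),(361,20)],.008,s)[:,:2]*1000
m0,m1=w[:2].mean(0),w[2:].mean(0);d=m1-m0;print("stand from wrist: centre",m0+130*d/np.linalg.norm(d),"yaw",np.degrees(np.arctan2(d[1],d[0])))
print("block front top",g([(303,92),(342,96),(303,12),(342,12)],.08).tolist(),"handle",g([(322,98),(322,170),(309,135),(336,135)],.054).tolist())
im=cv2.imread("pics/t3.png");c=cv2.resize(im[85:225,330:490],None,fx=4,fy=4,interpolation=cv2.INTER_CUBIC);cv2.imwrite("pics/c3.png",c)
E
```

```text
plate near [[-4.1, -48.2], [-4.1, 44.9]] plate far-ish [[191.7, -46.0], [191.6, 43.3]]
tape outer [[-16.0, -59.6], [-14.6, 59.0]] ends [[28.1, -57.7], [28.1, 57.2]]
stand from wrist: centre [ 560.76010238 -161.76722248] yaw 22.19512054372175
block front top [[105.1, -22.3], [101.2, 18.0], [176.7, -20.7], [176.7, 16.7]] handle [[101.1, -3.0], [19.4, -3.2], [60.6, -18.3], [60.5, 13.2]]
```

View pics/c3.png

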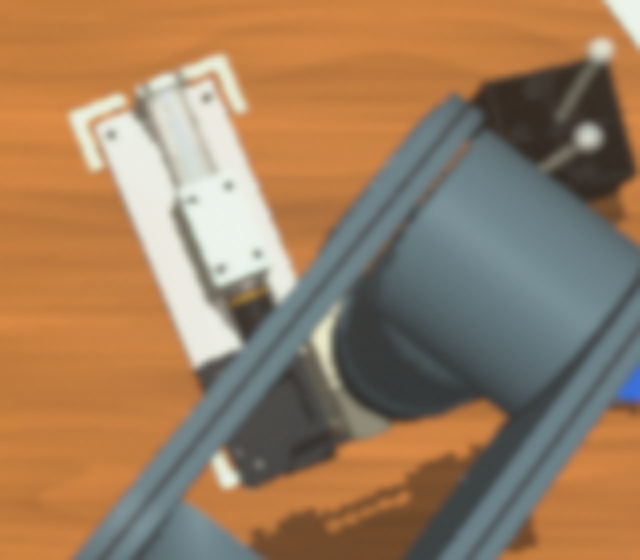

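The margins are even, about 11–12 mm at the near end. The stand's centre is at (560.8,-161.8), yaw 22.2°, against the place at (560.5,-162.8), 22.4°. The holder is home, and the top crop agrees at the far corners. Next I take the handle.

Emit:
carry_out([
  [[0, 0, 0], [30, -1, 20], -0.6],
  [[0, 0, 0], [60, -1.8, 60], -0.6],
  [[0, 0, 0], [60, -1.8, 110], -0.6],
  [[0, 0, 0], [60, -1.8, 155], -0.6],
  [[0, 0, 0], [60, -1.8, 187], -0.6],
])

```text
clock: 8.85
ee_pos: [0.4992, -0.1847, 0.0319]
ee_rot: [-3.08, -0.61, 0.002]
contact_force: [0.3, -0.4, 0.6]
opening: 0.0743
gripper_force: 0.0
```

Emit:
carry_out([
  [[0, 0, 0], [0, 0, 0], -0.3],
  [[0, 0, 0], [0, 0, 0], 0],
  [[0, 0, 0], [0, 0, 0], 0.1],
  [[0, 0, 0], [0, 0, 0], 0.2],
  [[0, 0, 0], [0, 0, 0], 0.25],
])

```text
clock: 9.48
ee_pos: [0.4992, -0.1864, 0.0354]
ee_rot: [3.081, 0.608, 0.002]
contact_force: [-0.6, 0.0, -0.2]
opening: 0.0356
gripper_force: 0.0
```

```bash
python3 - <<'E'
from h import *
s=read_state();print(s["clock"],s["ee_pos"],s["opening"],s["ee_rot"],s["contact_force"])
im=capture("wrist");cv2.imwrite("pics/w4.png",im)
E
```

```text
9.475 [ 0.49918406 -0.18644099  0.03543344] 0.035622672583015005 [3.08120472e+00 6.08071818e-01 1.65505922e-03] [-0.58532287  0.01237158 -0.15634585]
```

View pics/w4.png

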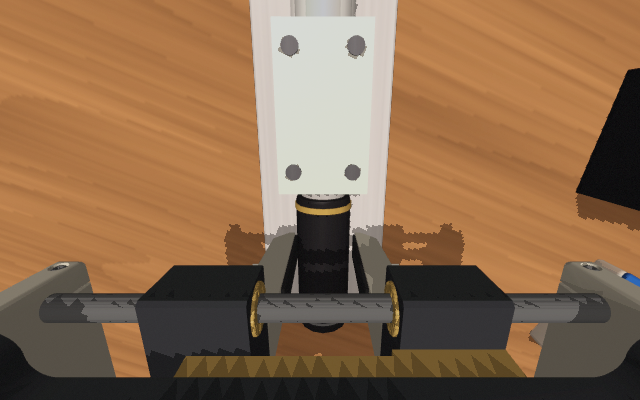

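The handle at about x=323 sits between the pads, the block is centred at x≈322, and nothing has been disturbed. I close the fingers.

Emit:
carry_out([
  [[0, 0, 0], [0, 0, 0], 0.3],
  [[0, 0, 0], [0, 0, 0], 0.35],
  [[0, 0, 0], [0, 0, 0], 0.4],
  [[0, 0, 0], [0, 0, 0], 0.6],
  [[0, 0, 0], [0, 0, 0], 0.8],
])

```text
clock: 10.15
ee_pos: [0.4987, -0.1862, 0.0346]
ee_rot: [-3.082, -0.608, 0.0]
contact_force: [-1.5, 0.2, 0.9]
opening: 0.0294
gripper_force: 30.0
```

Emit:
carry_out([
  [[0, 0, 0], [0, 0, 0], 0.8],
  [[0, 0, 0], [-1, 0, 0], 0.8],
  [[0, 0, 0], [-2, 0, 0], 0.8],
  [[0, 0, 0], [-4, 0, 0], 0.8],
  [[0, 0, 0], [-6, 0, 0], 0.8],
])

```text
clock: 10.78
ee_pos: [0.4932, -0.1885, 0.0347]
ee_rot: [3.082, 0.608, 0.0]
contact_force: [0.5, 0.9, -0.3]
opening: 0.0287
gripper_force: 30.0
```

```bash
python3 - <<'E'
from h import *
s=read_state();R=Ro.from_rotvec(s["ee_rot"]).as_matrix();print(s["clock"],s["ee_pos"],s["opening"],s["gripper_force"],"F tool",R.T@s["contact_force"],s["wrist_torque"])
E
```

```text
10.775 [ 0.49319639 -0.1885444   0.03468149] 0.028679095321236407 29.998902082443237 F tool [ 0.84798403 -0.6731107   0.26328511] [ 0.14491682 -0.14602172  0.03609149]
```

Emit:
carry_out([
  [[0, 0, 0], [-5, 0, 0], 0.8],
  [[0, 0, 0], [-10, 0, 0], 0.8],
  [[0, 0, 0], [-15, 0, 0], 0.8],
  [[0, 0, 0], [-21, 0, 0], 0.8],
  [[0, 0, 0], [-27, 0, 0], 0.8],
])

```text
clock: 11.4
ee_pos: [0.4678, -0.1989, 0.0346]
ee_rot: [-3.082, -0.608, 0.0]
contact_force: [0.5, 0.7, -0.2]
opening: 0.0293
gripper_force: 30.0
```

Emit:
carry_out([
  [[0, 0, 0], [-6, 0, 0], 0.8],
  [[0, 0, 0], [-12, 0, 0], 0.8],
  [[0, 0, 0], [-18, 0, 0], 0.8],
  [[0, 0, 0], [-23, 0, 0], 0.8],
  [[0, 0, 0], [-27, 0, 0], 0.8],
])

```text
clock: 12.02
ee_pos: [0.443, -0.2091, 0.0346]
ee_rot: [-3.082, -0.608, 0.0]
contact_force: [0.4, -0.5, -0.2]
opening: 0.0295
gripper_force: 30.0
```

Emit:
carry_out([
  [[0, 0, 0], [0, 0, 0], 0.8],
  [[0, 0, 0], [0, 0, 0], 0.8],
  [[0, 0, 0], [0, 0, 0], 0.8],
])

```text
clock: 12.4
ee_pos: [0.4433, -0.2089, 0.0346]
ee_rot: [-3.082, -0.609, 0.0]
contact_force: [-0.3, 0.6, -1.0]
opening: 0.0289
gripper_force: 30.0
```

```bash
python3 - <<'E'
from h import *
s=read_state();R=Ro.from_rotvec(s["ee_rot"]).as_matrix();print(s["clock"],s["ee_pos"],s["opening"],s["gripper_force"],"F tool",R.T@s["contact_force"],s["wrist_torque"])
print("drawn",np.linalg.norm(s["ee_pos"][:2]-[.4987,-.1862]))
cv2.imwrite("pics/w5.png",capture("wrist"))
E
```

```text
12.4 [ 0.44331693 -0.20890664  0.03461133] 0.028921734020368017 29.994269013404846 F tool [-0.06079719 -0.65012736  1.00383762] [-0.04034141  0.12017678  0.02723606]
drawn 0.05985713041179641
```

View pics/w5.png

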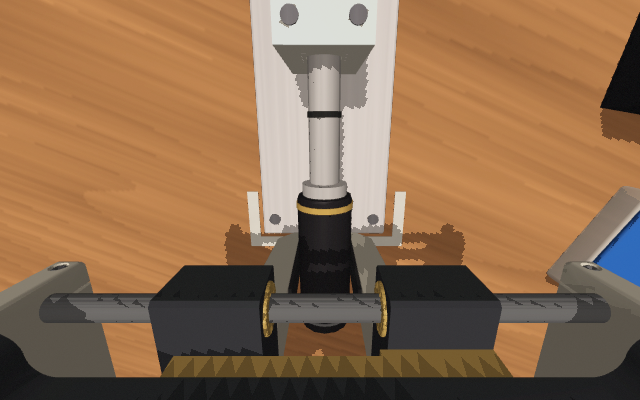

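The O-ring is in view at (324,114) between the flange (y≈185) and the block. The barrel is straight and the stand is still centred in the near marks, with the tape at x 248–405 and the plate at 265–388. I hand it in.

```bash
python3 -c "
from rig import *
print(job_done())"
```

```text
the job is handed in; nothing more can be done
None
```

I slid the stand into the corner marks (about 1 mm and 0.2° off) and let go, then drew the holder about 60 mm straight out with the O-ring in view; I handed the job in still holding its handle, and no verdict came back.

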